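# Torque down a sample canister's clamp screw

## Robot

A 6-joint arm with a two-finger parallel gripper is mounted at the origin on the work surface. World frame = base frame: x ahead of the robot, y to its left, z up, the work surface at z = 0. Lengths are in m, angles in rad, forces in N, time in s.
With the tool pointing down it reaches from about 0.3 to 0.825 m from the base axis. Payload 5.4 kg.
Tool frame: the origin (TCP) lies between the finger pads; the fingertips stand r.tip_reach ahead of it and the grasp point (between the pads) lies 8 mm behind it (r.tip_reach is the distance from the TCP to the fingertips, in m); y points along the fingers, z is the direction in which the jaws open and shut, and the axes are right-handed (so a half turn about y gives the same grasp; the last joint's range is limited). The gripper opens to 92 mm and grips with 3 to 60 N. Pads are 20 mm wide; open, the fingers measure 128 mm over their backs; the gripper's body (75 mm by 189 mm) begins 69 mm behind the grasp point.
Start: joints at [0.951, 0.158, 1.597, -0, 1.386, -0.21], TCP at [0.229, 0.527, 0.226] pointing down, gripper open.
Joint ranges: [-2.91, 2.91], [-0.94, 2.29], [0.18, 2.7], [-1.29, 4.43], [0.17, 2.64], [-3, 3]. Speed limits (rad/s): [2.57, 2.57, 3.14, 3.14, 3.14, 3.14].

## Interface

Orientations are given as [roll, pitch, yaw] about the fixed x, y, z axes, in that order (R = Rz(yaw) Ry(pitch) Rx(roll)).
In Python, from plant import r, vision gives the robot as it stands.
- The arm moves only by the shell command python3 -m crank 'ROWS' [FORCE]. ROWS is a JSON object of lists of equal length, an entry for each row: "grip": the opening, from -1 (shut) to 1 (fully open), so that 0 is half open; "offset": the shift along the world's x, y, z in units of 60 mm (1.0 is 60 mm), a list of three; "delta_rot": the turn, a rotation vector about the world's x, y, z in units of 8 degrees (1.0 is 8 degrees), a list of three. In form: {"grip": [grip, ...], "offset": [[tx, ty, tz], ...], "delta_rot": [[ax, ay, az], ...]}. A call has 1 to 5 rows; each row shifts and turns the pose as measured when the row begins; what a row does not reach is not made up. A row lasts 1/8 s, in which the tool goes at most 62.5 mm and 10.7 degrees, less where a joint would pass 70% of its speed; a pose out of reach is approached as far as the arm can. A call is refused whole if a number of a shift passes 1 or a number of a turn 1, either way. A call with a gripper value outside its range is refused whole. The fingers move at their own pace and stop on an object; FORCE is the grip in N (left out, the last holds). Time passes only in rows, so rows that do not move let the fingers close. It gives the time, the measured TCP pose, the force and the opening at its end, in the units of the state.
- r.get_obs(): the state, without advancing time (a new reading comes with each control period).
- vision.get_image(name): name is "scene" or "top"; returns (picture, depth): 420x560x3 uint8, red, green, blue; 420x560 float32, m along the optical axis (not along the pixel's ray), 0 where there is no reading.
- vision.camera_model(name): a dict with "K" (3x3 intrinsics, pixels), "k1" (the pictures are not rectified: a ray, as slopes to the right and down, at radius r is drawn at 1 + k1 r^2 times it, then the intrinsics apply), "R" (3x3) and "t" (3): a world point X has camera coordinates R X + t. Camera axes: x right, y down, z forward; pixel columns grow to the right and rows downward; lengths in m; the calibration is good to about 2 mm. A picture is of the moment at which its call begins. camera_model takes no time and is no camera call.
- r.hand_in(): hands the job in, once; it reports no verdict.
The state is a dict: "time": time; "joint_pos": joint angles; "dq": joint speeds; "joint_torque": joint torques, N m; "ee_pos": TCP position; "eef_rot": TCP orientation; "contact_force": force on the tool from outside, world axes, zero at the start; "ft_torque": the same for the moment, N m; "opening": finger opening in m.
Only numpy, scipy, OpenCV 4.12 (cv2) and the standard library are available. Lean on these libraries where they do the work, as an engineer would, in place of code of your own. Each camera call takes 0.05 s, during which the arm holds its last target.

## Task

Take the click-type torque wrench from the black mat, seat it fully down over the square brass screw on the steel canister's lid, and turn it clockwise (seen from above) until the screw is tight and the handle gives at the wrench's joint; stop there at once, without forcing the handle on through its give. Then, without loosening the screw, lift the wrench off and lay it gently back on the mat, flat and the right way up. Never press the wrench hard down, and leave the bottle, the carton and the vial rack where they stand.

Things in the scene. Friction and masses are not known exactly. Their poses are not given: they have to be found in the camera images.
- wrench: Head of the loose torque wrench: steel block 50 x 50 x 22 mm with a square through hole 29 x 29 mm. Origin: centre of the hole at the underside; z up, x points along the unbent handle. Lies on the mat, right way up. Whole wrench about 0.44 kg, centre of mass 45 mm from the hole's axis. It fits the screw in any quarter turn, with 7 degrees of play either way.
- grip (a point): Point on the centre line of the orange handle grip, 95 mm from the hole's axis and 28 mm above the head's underside; turns with the handle; x along the handle away from the head, z up. The grip is 22 mm wide and 22 mm tall and runs from 60 to 170 mm from the hole's axis. The head's weight hangs from it when lifted.
- butt (a point): Centre of the end face of the black butt disc (56 mm in diameter, 14 mm thick) at the handle's end, 206 mm from the hole's axis, 28 mm above the head's underside; x along the handle. It reaches down to the level of the head's underside, so the wrench lies level. It turns with the handle.
- joint_axis (a point): On the handle, at the hole's axis, 28 mm up: breakaway joint, turning about the hole's axis. In line and rigid until 1.0 N m clockwise on a screw that turns no more; then the handle bends on against a spring (+1.7 N m per rad): the force stops climbing steeply. From 3 degrees of bend it has clicked; past 12 it is forced; hard stop at 20. It springs straight when eased.
- screw_top (a point): Centre of the top of the brass clamp screw in the middle of the lid; turns with it. Square head 26 x 26 mm, sides along x and y, z up, 21 mm tall; its top 5 mm taper to 16 x 16 mm as a lead-in. It stands on a round collar, 48 mm in diameter, on which the wrench's underside rests when fully home, 21 mm below this point. Free space all round.
- screw (a joint): Angle of the clamp screw, rad, growing as it is tightened (clockwise from above), from an arbitrary zero. It turns against 0.15 N m of friction for roughly 15 to 40 degrees, different every time, and then comes up hard: felt as a steep rise of torque. It does not turn back by itself.
- canister: Steel sample canister, 124 mm in diameter, on a grey square foot of 150 mm, fixed to the bench; its lid is 100 mm high, with a boss of 60 mm in diameter to 110 mm; the screw's collar stands on the boss, 110 to 114 mm high. Origin: centre of its underside, z up.
- mat: Black rubber mat, 320 (x) x 160 (y) x 4 mm, fixed to the bench. Origin: centre of its underside, z up.
- bottle: White bottle, 60 mm in diameter, 150 mm tall; bystander. Origin: centre of its underside.
- carton: Strapped cardboard carton 120 x 160 x 90 mm; bystander. Origin: centre of its underside.
- rack: Blue vial rack 90 x 140 mm, 56 mm tall; bystander. Origin: centre of its underside.
There are look-alikes about, which are no part of the job. Several things have the shape of the wrench; the one meant has the colours described above.

How it is judged:
On the way, in this order (a step that is already met when the one before it is completed fails the run):
1. the wrench is fully seated over the screw head (horizontal distance between wrench and screw_top below 0.005 m and z of wrench in the frame of screw_top below -0.017 m and angle between wrench's own z axis and vertical below 0.15 rad), for 0.2 s.
2. with the wrench still seated on the tight screw, the handle has given at the joint by at least 3 degrees (angle between the x axis of wrench and the x axis of grip, either way round above 0.052 rad and value of joint screw above 0.66 rad and horizontal distance between wrench and screw_top below 0.006 m and z of wrench in the frame of screw_top below -0.014 m), for 0.05 s.
At the end, for the whole second after the job is handed in: The screw is still tight (turned back less than about 3 degrees from where it came up hard); the wrench lies at rest, released, right way up and level within 7 degrees on the mat, with the middle of its head and of its grip over the mat (value of joint screw above 0.64 rad and height (world z) of wrench below 0.009 m and height (world z) of grip below 0.04 m and angle between wrench's own z axis and vertical below 0.12 rad and x of wrench in the frame of mat between -0.16 and 0.16 m and y of wrench in the frame of mat between -0.08 and 0.08 m and x of grip in the frame of mat between -0.16 and 0.16 m and y of grip in the frame of mat between -0.08 and 0.08 m and linear speed of wrench below 0.02 m/s and contact force between the fingers and wrench below 0.1 N); the robot touches nothing.
It fails at once if the handle is forced on past the click (bent more than 13 degrees) (angle between the x axis of wrench and the x axis of grip, either way round above 0.227 rad).
It fails at once if the wrench is pressed or banged on the canister with more than 40 N (contact force between wrench and canister above 40 N).
It fails at once if the wrench is pressed or banged on the mat with more than 80 N (contact force between wrench and mat above 80 N).
It fails at once if the bottle, the carton or the rack is moved more than 20 mm (distance of any of bottle, carton, rack from where it was at the start of the episode above 0.02 m).
It also fails if it takes over 67 s, if anything falls off the work surface, if the arm or the gripper's body presses on something with over 40 N, if the wrist force passes 120 N, or if a joint passes its speed limit or range.

## Working session

There is one attempt and no reset: what is moved stays moved. The work goes in short steps, Python scripts to look and compute and a shell command to move; the robot and the scene stay as the last step left them, time stands still between calls to the robot, and variables do not carry over. Pictures are saved under pics/ and viewed, and the job is handed in when it is done.

```bash
ls; mkdir -p pics; python3 - <<'E'
from plant import r, vision
import cv2
for n in ("scene","top"):
    p,d=vision.get_image(n); cv2.imwrite(f"pics/{n}0.png",p[:,:,::-1])
    import numpy as np; np.savez(f"pics/{n}0.npz",p=p,d=d)
    m=vision.camera_model(n); print(n,m)
print(r.get_obs(), r.tip_reach)
E
```

```text
pics
scene {'K': array([[432.43326749,   0.        , 286.90213827],
       [  0.        , 432.43326749, 202.48901812],
       [  0.        ,   0.        ,   1.        ]]), 'k1': 0.020455819521934156, 'R': array([[ 0.41505386,  0.90978323,  0.00497641],
       [ 0.75449456, -0.34114249, -0.56067794],
       [-0.50839772,  0.23646621, -0.82801901]]), 't': array([-0.16722881, -0.25835414,  1.64274668])}
top {'K': array([[466.72254815,   0.        , 281.78810898],
       [  0.        , 466.72254815, 209.52004997],
       [  0.        ,   0.        ,   1.        ]]), 'k1': 0.013326677257801074, 'R': array([[-0.02640987, -0.99963022,  0.00647689],
       [-0.99600504,  0.02576011, -0.08550074],
       [ 0.08530228, -0.00870908, -0.99631705]]), 't': array([-0.00145193,  0.44587508,  1.25244987])}
{'time': 0.1, 'joint_pos': array([ 9.50882503e-01,  1.59006627e-01,  1.59810449e+00, -6.51476712e-06,
        1.38616918e+00, -2.10123396e-01]), 'dq': array([-0.00047053, -0.00156424, -0.00531442,  0.00097694,  0.00016846,
       -0.00138252]), 'joint_torque': array([-4.01822272e-04, -3.86506784e+01, -3.22958457e+01,  7.03577721e-02,
        3.39300348e-02, -5.82231291e-05]), 'ee_pos': array([0.22880212, 0.52692773, 0.22470668]), 'eef_rot': array([-1.57244819e+00,  3.45748301e-04, -4.09789512e-01]), 'contact_force': array([ 0.20708039, -0.71440059, -0.82573599]), 'ft_torque': array([ 0.02435248,  0.02810338, -0.01104877]), 'opening': 0.09229822448863778} 0.011
```

View pics/scene0.png

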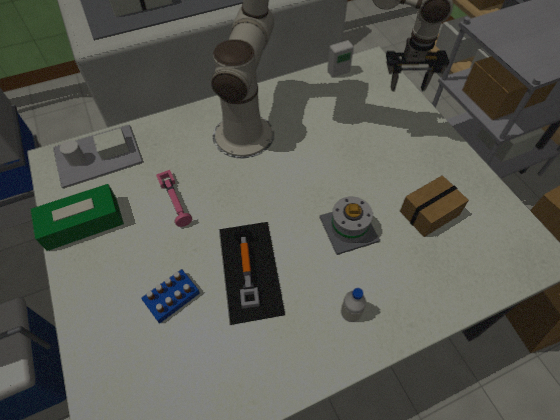

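View pics/top0.png

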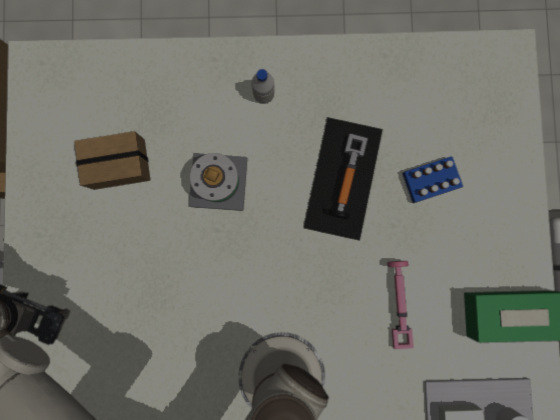

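Candidates by shape: the orange-gripped wrench on the black mat (top 350,180; scene 247,270), and a pink look-alike on the bare bench (top 401,305; scene 173,198). The one described is the orange one. I'll check it with a crop and measure.

```bash
cat > h.py <<'E'
import numpy as np, cv2
from plant import r, vision
def ray(n,u,v):
    m=vision.camera_model(n);K=m['K'];x=(u-K[0,2])/K[0,0];y=(v-K[1,2])/K[1,1]
    xd,yd=x,y
    for _ in range(8):
        s=1+m['k1']*(x*x+y*y); x,y=xd/s,yd/s
    R=m['R'];return -R.T@m['t'], R.T@np.array([x,y,1])
def plane(n,u,v,z):
    c,d=ray(n,u,v); return c+d*(z-c[2])/d[2]
def pt(n,u,v,dep):
    c,d=ray(n,u,v); return c+d*dep
def proj(n,X):
    m=vision.camera_model(n);c=m['R']@X+m['t'];x,y=c[0]/c[2],c[1]/c[2];s=1+m['k1']*(x*x+y*y)
    return m['K'][0,0]*x*s+m['K'][0,2], m['K'][1,1]*y*s+m['K'][1,2]
def cloud(n,d):
    m=vision.camera_model(n);K=m['K'];v,u=np.mgrid[:d.shape[0],:d.shape[1]]
    x=xd=(u-K[0,2])/K[0,0];y=yd=(v-K[1,2])/K[1,1]
    for _ in range(8):
        s=1+m['k1']*(x*x+y*y); x,y=xd/s,yd/s
    C=np.stack([x*d,y*d,d],-1)-m['t']; return C@m['R']
def mask(p,lo,hi):
    return cv2.inRange(cv2.cvtColor(p,cv2.COLOR_RGB2HSV),np.array(lo),np.array(hi))
E
cat > m0.py <<'E'
from h import *
im=[]
for n,b,w in (("top",(100,290,150,410),5),("top",(130,180,230,250),0),("scene",(220,215,290,325),0),("scene",(310,180,390,255),0)):
    z=np.load(f"pics/{n}0.npz");p=z['p']
    x0,y0,x1,y1=(290,110,400,245) if w==5 else ((180,145,255,215) if n=='top' else b)
    c=p[y0:y1,x0:x1,::-1]; c=cv2.resize(c,None,fx=380/max(c.shape[:2]),fy=380/max(c.shape[:2]),interpolation=cv2.INTER_CUBIC)
    o=np.zeros((390,390,3),np.uint8);o[:c.shape[0],:c.shape[1]]=c;im.append(o)
cv2.imwrite("pics/crop0.png",cv2.resize(np.vstack([np.hstack(im[:2]),np.hstack(im[2:])]),(600,600)))
for n in ("top","scene"):
    z=np.load(f"pics/{n}0.npz");p,d=z['p'],z['d'];C=cloud(n,d)
    m=mask(p,(5,150,90),(18,255,255));k,l,s,ce=cv2.connectedComponentsWithStats(m)
    for i in range(1,k):
        if s[i,4]>25:
            q=C[l==i]; print(n,s[i],ce[i],np.median(q,0),np.percentile(q[:,2],[5,50,95]))
E
python3 m0.py
```

```text
top [339 168  16  36 272] [346.19117647 185.3125    ] [ 0.50507261 -0.18769641  0.04213193] [0.03745225 0.04213193 0.04605889]
scene [241 243   9  29 196] [244.73979592 256.91326531] [ 0.50652414 -0.18747285  0.04247879] [0.038805   0.04247879 0.04721779]
```

View pics/crop0.png

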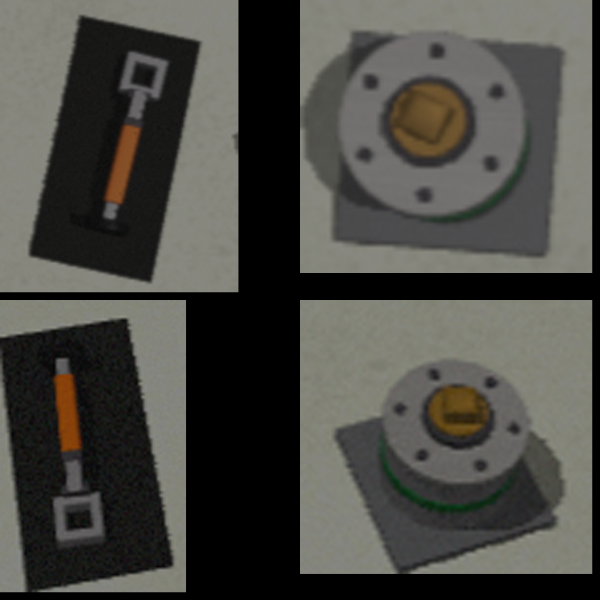

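```bash
cat > m1.py <<'E'
from h import *
for n,(x0,y0,x1,y1) in (("top",(335,125,375,170)),("scene",(230,270,265,315))):
    p=np.load(f"pics/{n}0.npz")['p'];C=cloud(n,np.load(f"pics/{n}0.npz")['d'])
    hs=cv2.cvtColor(p,cv2.COLOR_RGB2HSV); g=hs[:,:,2].copy()
    m=((g>75)&(hs[:,:,1]<60)).astype(np.uint8); q=np.zeros_like(m); q[y0:y1,x0:x1]=m[y0:y1,x0:x1]
    cs,h=cv2.findContours(q*255,cv2.RETR_CCOMP,cv2.CHAIN_APPROX_NONE)
    for i,c in enumerate(cs):
        if len(c)>8:
            rc=cv2.minAreaRect(c);print(n,"hole" if h[0][i][3]>=0 else "outer",rc, plane(n,*rc[0],0.026).round(4))
    o=mask(p,(5,150,90),(18,255,255)).astype(bool); o[:, :230]=0
    P=np.array([plane(n,u,v,0.043) for v,u in np.argwhere(o)])[:,:2]
    ctr=P.mean(0);_,_,V=np.linalg.svd(P-ctr);t=(P-ctr)@V[0];print(n,"grip ctr",ctr.round(4),"dir",V[0].round(3),"len",np.ptp(t).round(3), "minarea", cv2.minAreaRect((P*1000).astype(np.float32)))
for n,b in (("top",(195,158,232,195)),("scene",(335,195,372,225))):
    z=np.load(f"pics/{n}0.npz");p=z['p'];C=cloud(n,z['d'])
    m=mask(p,(8,110,50),(28,255,255));q=np.zeros_like(m);q[b[1]:b[3],b[0]:b[2]]=m[b[1]:b[3],b[0]:b[2]]
    X=C[q>0]; X=X[X[:,2]>.129];print(n,"brass n",(q>0).sum(),len(X),np.median(X,0).round(4),(X.min(0)+X.max(0))/2)
    L=C[b[1]-60:b[3]+60,b[0]-60:b[2]+60].reshape(-1,3);L=L[(L[:,2]>.093)&(L[:,2]<.105)]
    (c),rad=cv2.minEnclosingCircle((L[:,:2]*1000).astype(np.float32));print("lid",c,rad,np.median(L[:,2]))
    print("top rect",cv2.minAreaRect((X[:,:2]*1000).astype(np.float32)))
    x0,y0,x1,y1=b
    print(p[y0+4:y1-4:2,x0+3:x1-3:2].max(2)[:, :])
E
python3 m1.py
python3 - <<'E'
import cv2,numpy as np
from h import *
z=np.load("pics/top0.npz");p=z['p'];c=p[150:205,185:245,::-1];c=cv2.convertScaleAbs(cv2.resize(c,None,fx=10,fy=10,interpolation=cv2.INTER_NEAREST),alpha=1.4)
cv2.imwrite("pics/screw0.png",c)
E
```

```text
top outer ((354.5882568359375, 149.64706420898438), (17.947635650634766, 29.10427474975586), 14.03624439239502) [ 0.6046 -0.2169  0.026 ]
top hole ((355.9706115722656, 144.11764526367188), (12.611851692199707, 12.369316101074219), 14.03624439239502) [ 0.6199 -0.2213  0.026 ]
top outer ((370.0, 125.5), (1.0, 8.0), 90.0) [ 0.6709 -0.2619  0.026 ]
top grip ctr [ 0.5045 -0.1876] dir [-0.96   0.281] len 0.098 minarea ((504.4974365234375, -187.92015075683594), (20.202993392944336, 97.52429962158203), 73.96697235107422)
scene outer ((248.81149291992188, 296.4262390136719), (16.024826049804688, 16.74911117553711), 84.80557250976562) [ 0.622  -0.2212  0.026 ]
scene hole ((249.0, 296.0), (12.0, 12.0), 0.0) [ 0.621  -0.2203  0.026 ]
scene outer ((247.02308654785156, 280.68463134765625), (11.039091110229492, 4.8373541831970215), 82.87498474121094) [ 0.5743 -0.208   0.026 ]
scene grip ctr [ 0.5196 -0.0688] dir [-0.123 -0.992] len 1.056 minarea ((562.2124633789062, 326.5150146484375), (1057.6783447265625, 175.3653106689453), 79.23323822021484)
top brass n 277 100 [0.529  0.1614 0.1332] [0.44111883
[... 1525 characters left out ...]
 103 104 105 113 130 132 136]
 [105 104 102 101  53  85 103 105 104 101 106  89  55 105 124 134]
 [101 104 105 103 103  88  88  56  66  98 103  79  39  94 102 123]
 [103 103 102 105  63  87  92  94  96  92  75  95 106 103 104 103]
 [100 100 103  65  88  95  91 100 102 107  70  67 102 102 103 104]
 [ 52 100  99  37  96  91  88 102 104 102  72  75  84 103 104 106]
 [ 88 100  90  47  91  93  56  52  55  49  57  77  45 105 105 105]
 [ 97  99 102  39  68 103  65  58  59  53  62  57  49 103 100  74]
 [103 103  99  66  47  63  98 103 104 101  87  46  55 103  86  43]
 [102  99  98 104  35  42  44  48  42  50  46  40  88 103 106 105]
 [107 103  99 101  98  63  25  34  34  35  43  90 102 102 104 101]]
```

View pics/screw0.png

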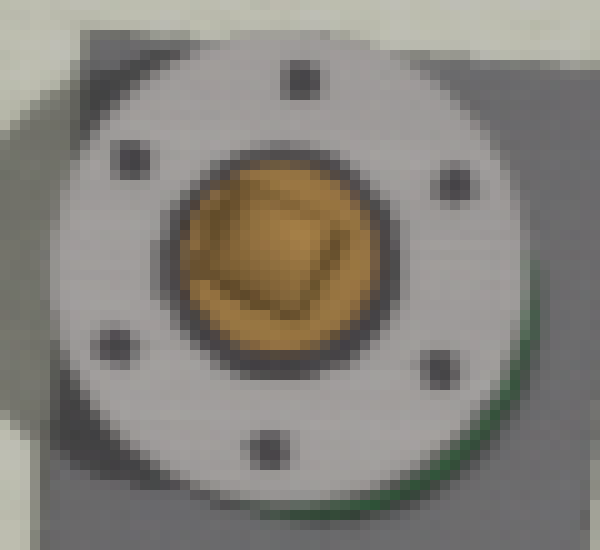

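The crop confirms the choice: orange grip, steel head (hole at top 356,144) and black butt, lying on the black mat. In the screw view, the square's corners in the top picture are near (204,178), (214,182), (220,173.5) and (209,168). It is turned about -28°, which agrees with the 61° depth rectangle. Moving toward the wrench.

```bash
python3 -m crank '{"grip":[1,1,1,1,1],"offset":[[0.39,-0.92,0],[0.39,-0.92,0],[0.39,-0.92,0],[0.39,-0.92,0],[0.39,-0.92,0]],"delta_rot":[[0,0,0.2],[0,0,0.2],[0,0,0.2],[0,0,0.2],[0,0,0.14]]}' 40
python3 -m crank '{"grip":[1,1,1,1,1],"offset":[[0.39,-0.92,0],[0.39,-0.92,0],[0.39,-0.92,0],[0.39,-0.92,0],[0.39,-0.92,0]],"delta_rot":[[0,0,0],[0,0,0],[0,0,0],[0,0,0],[0,0,0]]}'
python3 - <<'E'
from h import *
for u,v,z in ((213,176.4,.110),(213.1,175.7,.114),(214,176.7,.1),(211.8,175.4,.13)): print(plane("top",u,v,z).round(4))
for c in ((204,178),(214,182),(220,173.5),(209,168)): print(plane("top",*c,.13).round(4))
E
```

```text
time: 0.72
ee_pos: [0.3454, 0.245, 0.222]
eef_rot: [-1.575, 0.001, -0.266]
contact_force: [0.9, 0.2, 0.0]
opening: 0.0918
time: 1.35
ee_pos: [0.4635, -0.0406, 0.2212]
eef_rot: [-1.574, 0.0, -0.266]
contact_force: [-0.1, 0.6, -0.5]
opening: 0.092
[0.5269 0.1602 0.11  ]
[0.528  0.1594 0.114 ]
[0.5276 0.159  0.1   ]
[0.5262 0.1604 0.13  ]
[0.5202 0.1799 0.13  ]
[0.5095 0.1552 0.13  ]
[0.5305 0.1399 0.13  ]
[0.5451 0.1671 0.13  ]
```

```bash
python3 -m crank '{"grip":[1,1,1,1,1],"offset":[[0.42,-0.9,0],[0.42,-0.9,0],[0.42,-0.82,-0.2],[0,0,-0.9],[0,0,-0.7]],"delta_rot":[[0,0,0],[0,0,0],[0,0,-0.1],[0,0,0],[0,0,0]]}' 40
python3 - <<'E'
from h import *
for n in ("top","scene"):
    p,d=vision.get_image(n); np.savez(f"pics/{n}1.npz",p=p,d=d); cv2.imwrite(f"pics/{n}1.png",p[:,:,::-1])
t,s=cv2.imread("pics/top1.png")[100:260,270:420],cv2.imread("pics/scene1.png")[180:340,180:330]
cv2.imwrite("pics/c1.png",cv2.resize(np.hstack([t,s]),None,fx=2.6,fy=2.6,interpolation=cv2.INTER_CUBIC))
E
```

```text
time: 1.98
ee_pos: [0.543, -0.2097, 0.1126]
eef_rot: [-1.576, -0.007, -0.288]
contact_force: [0.5, 1.1, 1.1]
opening: 0.0918
```

View pics/c1.png

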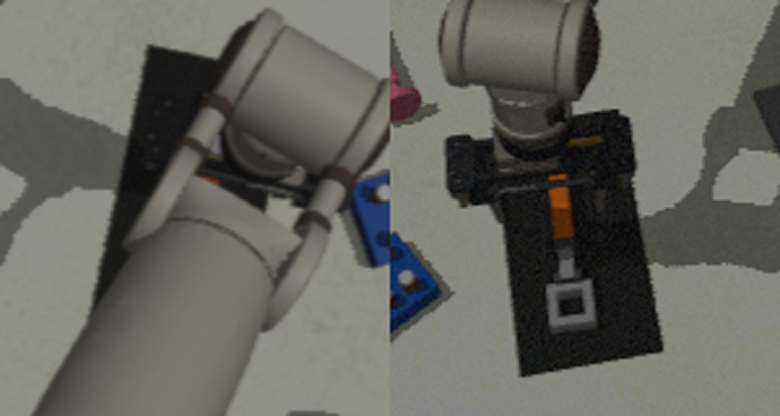

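The scene crop shows the open jaws straddling the orange grip, with the head free at crop (570,305). Correcting y and going down.

```bash
python3 -m crank '{"grip":[1,1,1,1,1],"offset":[[-0.04,0.2,-0.3],[0,0,-0.6],[0,0,-0.4],[0,0,0],[0,0,0]],"delta_rot":[[0,0,0],[0,0,0],[0,0,0.06],[0,0,0],[0,0,0]]}' 40
```

```text
time: 2.7
ee_pos: [0.5424, -0.1969, 0.0389]
eef_rot: [-1.576, -0.009, -0.277]
contact_force: [0.2, 0.6, -0.0]
opening: 0.092
```

```bash
python3 -m crank '{"grip":[1,1,0,-1,-1],"offset":[[-0.02,0,-0.22],[0,0,-0.04],[0,0,0],[0,0,0],[0,0,0]],"delta_rot":[[0,0,0],[0,0,0],[0,0,0],[0,0,0],[0,0,0]]}' 25
python3 -m crank '{"grip":[-1,-1,-1,-1],"offset":[[0,0,0],[0,0,0],[0,0,0],[0,0,0]],"delta_rot":[[0,0,0],[0,0,0],[0,0,0],[0,0,0]]}' 55
```

```text
time: 3.32
ee_pos: [0.5431, -0.198, 0.0257]
eef_rot: [-1.578, -0.014, -0.277]
contact_force: [0.2, -0.6, 0.6]
opening: 0.0642
time: 3.82
ee_pos: [0.5432, -0.1981, 0.0259]
eef_rot: [-1.578, -0.014, -0.277]
contact_force: [-0.7, 0.6, 0.8]
opening: 0.024
```

```bash
python3 -m crank '{"grip":[-1,-1,-1,-1,-1],"offset":[[0,0,0],[0,0,0],[0,0,0.3],[0,0,0.5],[0,0,0]],"delta_rot":[[0,0,0],[0,0,0],[0,0,0],[0,0,0],[0,0,0]]}' 55
python3 - <<'E'
from h import *
for n in ("top","scene"):
    p,d=vision.get_image(n); np.savez(f"pics/{n}2.npz",p=p,d=d); cv2.imwrite(f"pics/{n}2.png",p[:,:,::-1])
t,s=cv2.imread("pics/top2.png")[100:260,270:420],cv2.imread("pics/scene2.png")[180:340,180:330]
cv2.imwrite("pics/c2.png",cv2.resize(np.hstack([t,s]),None,fx=2.6,fy=2.6,interpolation=cv2.INTER_CUBIC))
print(r.get_obs()['ft_torque'])
E
```

```text
time: 4.45
ee_pos: [0.5412, -0.1968, 0.0745]
eef_rot: [-1.576, -0.009, -0.277]
contact_force: [0.5, -0.7, -4.8]
opening: 0.0218
[-0.06179255  0.21303313  0.0190961 ]
```

View pics/c2.png

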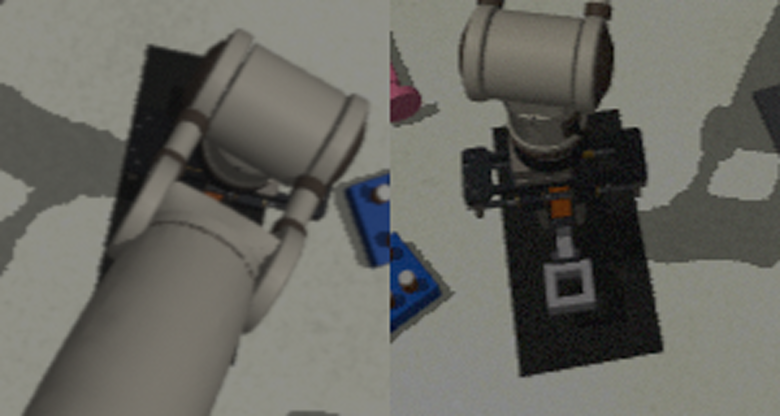

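Lifted: the wrist carries about 4.5 N, and the head is still level at crop (570,285). Raising and moving to where both cameras can measure the head in the hand.

```bash
python3 -m crank '{"grip":[-1,-1,-1,-1,-1],"offset":[[0,0,0.7],[0,0,0.8],[-0.1,0.5,0.6],[-0.15,0.7,0],[-0.15,0.7,0]],"delta_rot":[[0,0,0],[0,0,0],[0,0,-0.3],[0,0,-0.3],[0,0,-0.3]]}' 55
python3 -m crank '{"grip":[-1,-1,-1,-1,-1],"offset":[[-0.2,0.8,0],[-0.2,0.8,0],[-0.2,0.8,0],[-0.2,0.7,0],[0,0,0]],"delta_rot":[[0,0,-0.3],[0,0,-0.3],[0,0,0],[0,0,0],[0,0,0]]}' 55
cat > look.py <<'E'
import sys
from h import *
k=sys.argv[1]
for n in ("top","scene"):
    p,d=vision.get_image(n); np.savez(f"pics/{n}{k}.npz",p=p,d=d); cv2.imwrite(f"pics/{n}{k}.png",p[:,:,::-1])
cv2.imwrite(f"pics/c{k}.png",np.hstack([cv2.resize(cv2.imread(f"pics/{n}{k}.png")[y:y+130,x:x+130],(400,400),interpolation=cv2.INTER_CUBIC) for n,x,y in (("top",150,100),("scene",290,120))]))
o=r.get_obs();print({a:o[a].round(3) for a in('ee_pos','eef_rot','contact_force','ft_torque','joint_pos')})
E
python3 look.py 3
```

```text
time: 5.18
ee_pos: [0.5092, -0.078, 0.1919]
eef_rot: [-1.57, 0.012, -0.412]
contact_force: [-0.3, 0.8, -5.0]
opening: 0.0215
time: 5.8
ee_pos: [0.4532, 0.1166, 0.1839]
eef_rot: [-1.573, 0.025, -0.496]
contact_force: [1.3, -0.7, -4.3]
opening: 0.0216
{'ee_pos': array([0.454, 0.114, 0.184]), 'eef_rot': array([-1.574,  0.023, -0.499]), 'contact_force': array([-0.503, -0.445, -4.453]), 'ft_torque': array([ 0.048,  0.044, -0.029]), 'joint_pos': array([-0.018, -0.07 ,  1.917,  0.008,  1.317, -1.092])}
```

View pics/c3.png

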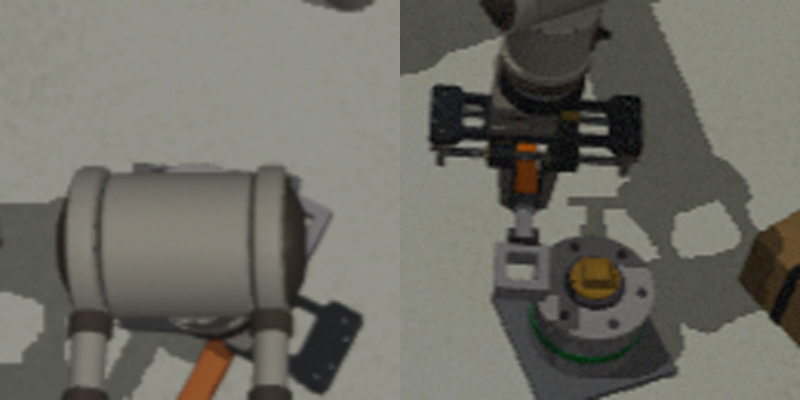

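```bash
cat > head.py <<'E'
import sys
from h import *
k,cu,cv=sys.argv[1],int(sys.argv[2]),int(sys.argv[3])
n="scene";z=np.load(f"pics/{n}{k}.npz");p,d=z['p'],z['d'];C=cloud(n,d)
o=r.get_obs();e=o['ee_pos'];yaw=o['eef_rot'][2]
zc=e[2]
w=20;sub=C[cv-w:cv+w,cu-w:cu+w]; g=(sub[:,:,2]>zc-.035)&(sub[:,:,2]<zc+.025)
X=sub[g];print("n",len(X),"z pct",np.percentile(X[:,2]-zc,[5,25,50,75,95]).round(4))
A=np.c_[X[:,:2]-X[:,:2].mean(0),np.ones(len(X))];co=np.linalg.lstsq(A,X[:,2],rcond=None)[0]
for _ in range(5):
    rs=X[:,2]-A@co;m=abs(rs)<.004;co=np.linalg.lstsq(A[m],X[m,2],rcond=None)[0]
hd=np.array([np.cos(yaw),np.sin(yaw)]);print("plane slope toward head",co[:2]@hd,"side",co[:2]@[-hd[1],hd[0]],"z",co[2]-zc)
hs=cv2.cvtColor(p,cv2.COLOR_RGB2HSV)
q=np.zeros(p.shape[:2],np.uint8);q[cv-w:cv+w,cu-w:cu+w]=g*255
q=cv2.bitwise_and(q,((hs[:,:,1]<60)*255).astype(np.uint8))
cs,h=cv2.findContours(q,cv2.RETR_CCOMP,cv2.CHAIN_APPROX_NONE)
for i,c in enumerate(cs):
    if len(c)>12:
        rc=cv2.minAreaRect(c)
        P=np.array([plane(n,*x[0],co[2])[:2] for x in c]);R=cv2.minAreaRect((P*1000).astype(np.float32))
        v=np.array(R[0])/1000-e[:2]
        print("hole" if h[0][i][3]>=0 else "outer",np.round(rc[0],1),"world mm",np.round(R[0],1),np.round(R[1],1),round(R[2],1),"rel: fwd",(v@hd).round(4),"left",(v@[-hd[1],hd[0]]).round(4))
E
python3 head.py 3 330 207
python3 - <<'E'
import cv2
cv2.imwrite("pics/h3.png",cv2.resize(cv2.imread("pics/scene3.png")[170:240,300:380],None,fx=8,fy=8,interpolation=cv2.INTER_NEAREST))
E
```

```text
n 386 z pct [-0.0209 -0.0086 -0.0036  0.0011  0.0124]
plane slope toward head -0.1535368769304446 side -0.020265668865407115 z -0.0028149798979982543
outer [328.5 202. ] world mm [510.9  82.2] [ 49.4 106.5] 63.0 rel: fwd 0.0648 left -0.0012
hole [328.5 208. ] world mm [530.6  71.8] [32.3 20.6] 65.7 rel: fwd 0.0872 left -0.0008
```

View pics/h3.png

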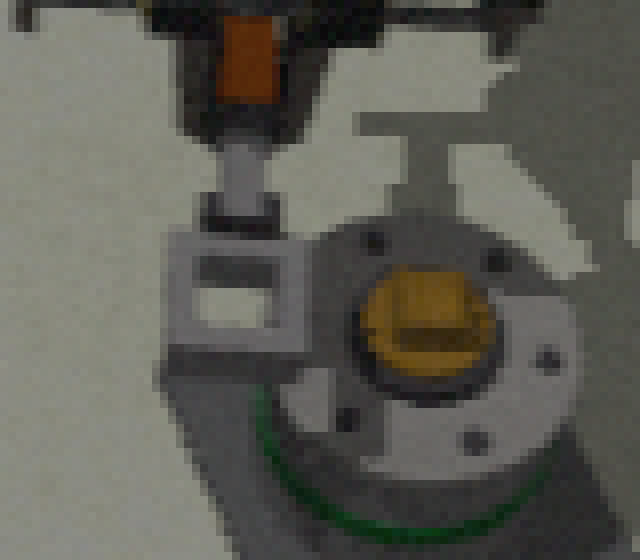

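```bash
cat > head2.py <<'E'
import sys
from h import *
# args: k  x0 y0 x1 y1 (pixel box of head top face, float)
k=sys.argv[1];b=[float(a) for a in sys.argv[2:6]]
n="scene";z=np.load(f"pics/{n}{k}.npz");C=cloud(n,z['d'])
o=r.get_obs();e=o['ee_pos'];yaw=o['eef_rot'][2];hd=np.array([np.cos(yaw),np.sin(yaw)])
X=C[int(b[1]+1):int(b[3]),int(b[0]+1):int(b[2])].reshape(-1,3);X=X[abs(X[:,2]-e[2])<.02]
f=(X[:,:2]-e[:2])@hd; s=(X[:,:2]-e[:2])@[-hd[1],hd[0]]
m=np.ones(len(X),bool)
for _ in range(8):
    co=np.linalg.lstsq(np.c_[f-.08,s,np.ones(len(X))][m],X[m,2],rcond=None)[0]; m=abs(X[:,2]-np.c_[f-.08,s,np.ones(len(X))]@co)<.005
print("inl",m.sum(),len(X),"slope fwd,side",co[:2].round(3),"z-tcp at 80mm",(co[2]-e[2]).round(4))
c=plane(n,(b[0]+b[2])/2,(b[1]+b[3])/2,co[2]);v=c[:2]-e[:2];print("centre",c.round(4),"fwd",(v@hd).round(4),"left",(v@[-hd[1],hd[0]]).round(4))
for u,w in ((b[0],b[1]),(b[2],b[1]),(b[2],b[3]),(b[0],b[3])): print(plane(n,u,w,co[2])[:2].round(4))
E
python3 head2.py 3 321 199.3 339 214
python3 - <<'E'
import sys;sys.path.insert(0,'.')
from h import *
for u,v,z in ((300+428/8,170+320/8,.114),): print(plane("scene",u,v,z))
for c in ((400,268),(465,268),(470,325),(397,325)): print(plane("scene",300+c[0]/8,170+c[1]/8,.130))
E
```

```text
inl 143 166 slope fwd,side [-0.016  0.003] z-tcp at 80mm -0.0037
centre [0.5278 0.0782 0.1806] fwd 0.0817 left 0.0034
[0.4943 0.0663]
[0.5159 0.114 ]
[0.5606 0.0898]
[0.5395 0.0432]
[0.53139365 0.16356955 0.114     ]
[0.5147198 0.1584313 0.13     ]
[0.52486244 0.18086352 0.13      ]
[0.54807587 0.16971567 0.13      ]
[0.53681072 0.14480036 0.13      ]
```

The head is level (slope -0.016). Relative to the TCP its hole is 81 mm ahead and about 0 mm sideways. Within the scene view alone, the screw is at (+3, +85) mm from the hole. Moving over it, levelling, and looking again before the descent.

```bash
python3 -m crank '{"grip":[-1,-1,-1,-1,-1],"offset":[[0,0.5,0],[0.03,0.5,0],[0.02,0.4,0],[0,0,0],[0,0,0]],"delta_rot":[[-0.08,-0.14,0.1],[0,0,0],[0,0,0],[0,0,0],[0,0,0]]}' 55
python3 look.py 4
python3 - <<'E'
import cv2
cv2.imwrite("pics/h4.png",cv2.resize(cv2.imread("pics/scene4.png")[160:240,310:390],None,fx=7,fy=7,interpolation=cv2.INTER_NEAREST))
E
```

```text
time: 6.52
ee_pos: [0.4596, 0.1936, 0.1817]
eef_rot: [-1.579, 0.001, -0.495]
contact_force: [0.5, -0.3, -4.8]
opening: 0.0213
{'ee_pos': array([0.46 , 0.194, 0.182]), 'eef_rot': array([-1.578e+00,  1.000e-03, -4.950e-01]), 'contact_force': array([-0.198,  0.277, -4.731]), 'ft_torque': array([ 0.104,  0.16 , -0.043]), 'joint_pos': array([ 0.159,  0.003,  1.851, -0.005,  1.293, -0.915])}
```

View pics/h4.png

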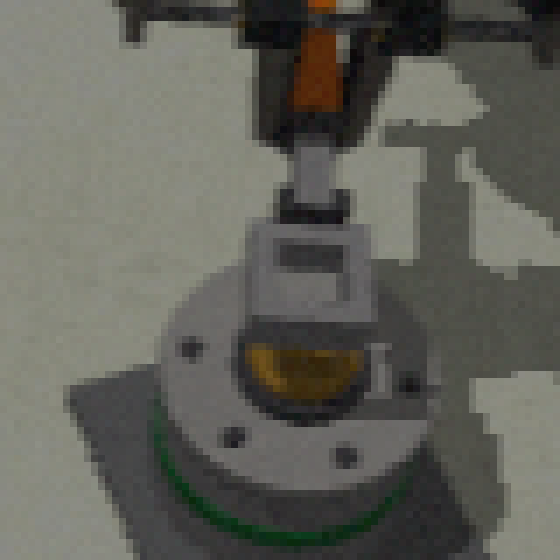

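View pics/top4.png

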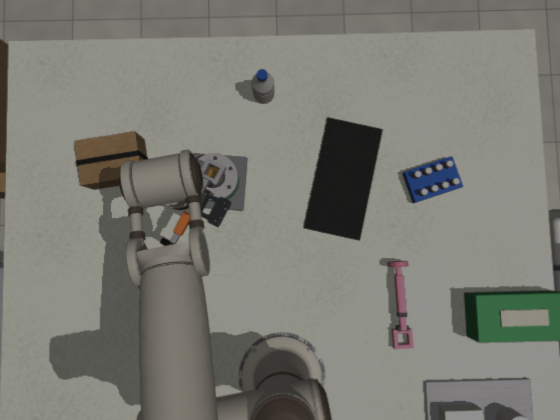

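```bash
python3 head2.py 4 345.4 191.6 363.4 206.3
python3 - <<'E'
import cv2
cv2.imwrite("pics/t4.png",cv2.resize(cv2.imread("pics/top4.png")[145:215,180:250],None,fx=8,fy=8,interpolation=cv2.INTER_CUBIC))
E
```

```text
inl 159 191 slope fwd,side [ 0.015 -0.01 ] z-tcp at 80mm -0.0018
centre [0.5329 0.1557 0.18  ] fwd 0.0826 left 0.0014
[0.499  0.1446]
[0.5209 0.1929]
[0.566  0.1666]
[0.5447 0.1194]
```

View pics/t4.png

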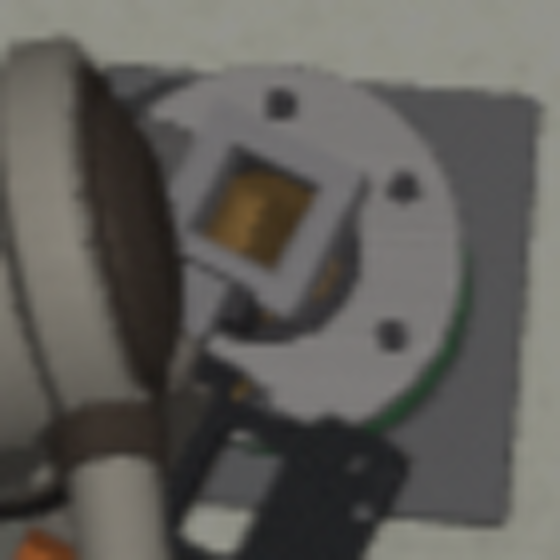

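```bash
python3 - <<'E'
from h import *
print(plane("top",211.8,170.9,.180))
P=[plane("top",180+a/8,145+b/8,.180)[:2] for a,b in ((237,145),(318,188),(273,272),(190,225))]
for i in range(4):
    d=P[(i+1)%4]-P[i];print(np.degrees(np.arctan2(d[1],d[0]))%90, np.linalg.norm(d))
E
```

```text
[0.52892921 0.15322229 0.18      ]
60.43618305311949 0.02760633034147158
61.119029886734324 0.02857884008510483
58.92638610799863 0.02866906975639345
58.96980306076982 0.027830555468742472
```

Both views agree the hole has to move about (-2, +6.5) mm. The top view shows brass inside the hole, and the yaw matches to within about 2°. Correcting, then a gentle descent.

```bash
python3 -m crank '{"grip":[-1,-1,-1,-1],"offset":[[-0.03,0.11,0],[0,0,-0.1],[0,0,-0.1],[0,0,0]],"delta_rot":[[0,0,0],[0,0,0],[0,0,0],[0,0,0]]}' 55
python3 look.py 5
python3 - <<'E'
import cv2
cv2.imwrite("pics/t5.png",cv2.resize(cv2.imread("pics/top5.png")[145:215,180:250],None,fx=8,fy=8,interpolation=cv2.INTER_CUBIC))
E
```

```text
time: 7.12
ee_pos: [0.4576, 0.1995, 0.1687]
eef_rot: [-1.579, 0.002, -0.497]
contact_force: [-0.7, -0.0, -4.9]
opening: 0.0222
{'ee_pos': array([0.458, 0.2  , 0.169]), 'eef_rot': array([-1.578e+00,  1.000e-03, -4.970e-01]), 'contact_force': array([ 0.516,  0.098, -4.353]), 'ft_torque': array([0.044, 0.16 , 0.008]), 'joint_pos': array([ 0.172,  0.018,  1.861, -0.005,  1.267, -0.9  ])}
```

View pics/t5.png

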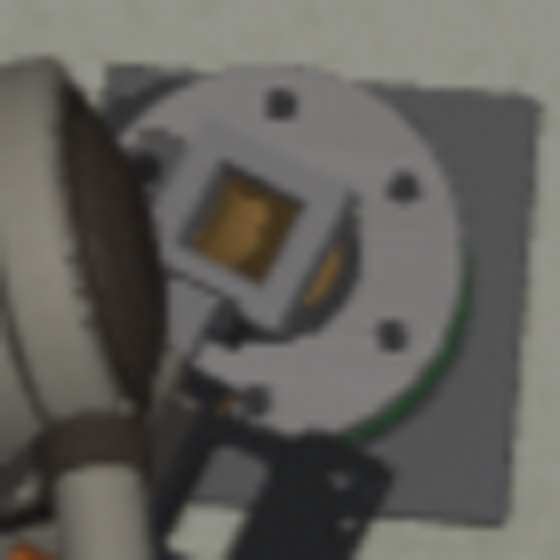

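```bash
python3 - <<'E'
from h import *
print(plane("top",210.1,172.4,.167))
E
python3 -m crank '{"grip":[-1,-1],"offset":[[0,0,-0.1],[0,0,-0.1]],"delta_rot":[[0,0,0],[0,0,0]]}' 55
```

```text
[0.52761736 0.1592037  0.167     ]
time: 7.48
ee_pos: [0.4586, 0.1997, 0.1574]
eef_rot: [-1.577, -0.001, -0.497]
contact_force: [-0.5, 0.2, -4.8]
opening: 0.0215
```

```bash
python3 -m crank '{"grip":[-1,-1],"offset":[[0,0,-0.08],[0,0,-0.08]],"delta_rot":[[0,0,0],[0,0,0]]}' 55
python3 -m crank '{"grip":[-1,-1],"offset":[[0,0,-0.06],[0,0,-0.06]],"delta_rot":[[0,0,0],[0,0,0]]}' 55
```

```text
time: 7.72
ee_pos: [0.4584, 0.1996, 0.1468]
eef_rot: [-1.577, -0.0, -0.497]
contact_force: [-0.4, 0.2, -5.3]
opening: 0.0217
time: 7.98
ee_pos: [0.4583, 0.1996, 0.1389]
eef_rot: [-1.578, 0.0, -0.497]
contact_force: [1.1, -0.3, -4.5]
opening: 0.0215
```

```bash
python3 -m crank '{"grip":[-1,-1],"offset":[[0,0,-0.03],[0,0,0]],"delta_rot":[[0,0,0],[0,0,0]]}' 55
python3 -m crank '{"grip":[-1,-1],"offset":[[0,0,-0.03],[0,0,0]],"delta_rot":[[0,0,0],[0,0,0]]}' 55
python3 -m crank '{"grip":[-1],"offset":[[0,0,-0.02]],"delta_rot":[[0,0,0]]}' 55
```

```text
time: 8.22
ee_pos: [0.4583, 0.1997, 0.1372]
eef_rot: [-1.578, 0.0, -0.497]
contact_force: [-1.5, -0.7, -4.0]
opening: 0.0213
time: 8.48
ee_pos: [0.4588, 0.1999, 0.1368]
eef_rot: [-1.577, -0.001, -0.497]
contact_force: [-2.5, -1.1, -0.8]
opening: 0.0215
time: 8.6
ee_pos: [0.459, 0.2, 0.1361]
eef_rot: [-1.577, -0.001, -0.497]
contact_force: [-5.7, -0.7, 4.7]
opening: 0.0216
```

```bash
python3 look.py 6
python3 - <<'E'
import cv2,numpy as np
a=cv2.resize(cv2.imread("pics/top6.png")[145:215,180:250],(400,400),interpolation=cv2.INTER_CUBIC)
b=cv2.resize(cv2.imread("pics/scene6.png")[170:240,320:390],(400,400),interpolation=cv2.INTER_CUBIC)
cv2.imwrite("pics/t6.png",np.hstack([a,b]))
E
```

```text
{'ee_pos': array([0.459, 0.2  , 0.136]), 'eef_rot': array([-1.577e+00, -1.000e-03, -4.970e-01]), 'contact_force': array([-4.997, -0.423,  4.564]), 'ft_torque': array([-0.246,  0.327, -0.107]), 'joint_pos': array([ 0.173,  0.058,  1.89 , -0.006,  1.196, -0.899])}
```

View pics/t6.png

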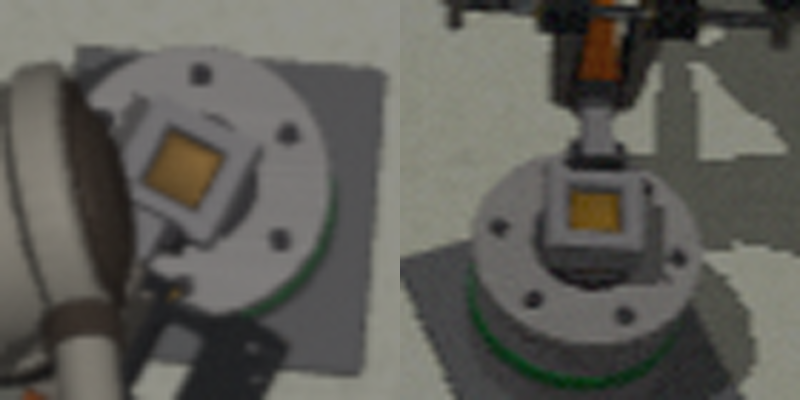

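Seated: brass fills the hole in both views, flush with the head, and the TCP is at the expected height. Now the turn clockwise, with a helper that reports torque about the screw axis and the next tangential step.

```bash
cat > nxt.py <<'E'
from plant import r
import numpy as np
A=np.array([.5275,.1600]);o=r.get_obs();e=o['ee_pos'];v=e[:2]-A;F=o['contact_force'];M=o['ft_torque']
ph=np.degrees(np.arctan2(v[1],v[0]));yaw=np.degrees(o['eef_rot'][2])
print("phi %.1f r %.4f z %.4f handle(yaw+180) %.1f  tau_ax %.2f Mz %.2f F %s eul %s"%(ph,np.hypot(*v),e[2],yaw+180,v[0]*F[1]-v[1]*F[0]+M[2],M[2],F.round(1),o['eef_rot'].round(3)))
for th in(2,4):
  out=[]
  for k in range(3):
    a=np.radians(yaw+180-1.1-th*(k+1)); b=np.radians(yaw+180-1.1-th*k)
    d=.0805*np.array([np.cos(a)-np.cos(b),np.sin(a)-np.sin(b)])/.06; out.append(d.round(3).tolist())
  print(th,out)
E
python3 nxt.py
python3 -m crank '{"grip":[-1,-1],"offset":[[0.05,0.08,0],[0.055,0.075,0]],"delta_rot":[[0,0,-0.5],[0,0,-0.5]]}' 55
python3 nxt.py
```

```text
phi 149.8 r 0.0793 z 0.1361 handle(yaw+180) 151.5  tau_ax 0.12 Mz -0.11 F [-5.  -0.4  4.6] eul [-1.577e+00 -1.000e-03 -4.970e-01]
2 [[0.024, 0.04], [0.025, 0.039], [0.027, 0.039]]
4 [[0.049, 0.08], [0.054, 0.076], [0.06, 0.072]]
time: 8.95
ee_pos: [0.4655, 0.2097, 0.1365]
eef_rot: [-1.576, -0.002, -0.64]
contact_force: [-5.2, 0.2, 0.5]
opening: 0.0216
phi 141.3 r 0.0795 z 0.1365 handle(yaw+180) 143.3  tau_ax 0.32 Mz 0.08 F [-5.2  0.2  0.5] eul [-1.576 -0.002 -0.64 ]
2 [[0.029, 0.037], [0.031, 0.035], [0.032, 0.034]]
4 [[0.06, 0.072], [0.065, 0.068], [0.069, 0.063]]
```

```bash
python3 -m crank '{"grip":[-1,-1],"offset":[[0.055,0.075,0],[0.06,0.07,0]],"delta_rot":[[0,0,-0.5],[0,0,-0.5]]}' 55
python3 nxt.py
```

```text
time: 9.2
ee_pos: [0.4729, 0.2184, 0.1364]
eef_rot: [-1.576, -0.003, -0.783]
contact_force: [-0.9, -1.1, 0.4]
opening: 0.0217
phi 133.1 r 0.0800 z 0.1364 handle(yaw+180) 135.1  tau_ax 0.20 Mz 0.09 F [-0.9 -1.1  0.4] eul [-1.576 -0.003 -0.783]
2 [[0.034, 0.032], [0.035, 0.031], [0.036, 0.029]]
4 [[0.07, 0.063], [0.074, 0.058], [0.078, 0.052]]
```

```bash
python3 -m crank '{"grip":[-1,-1],"offset":[[0.07,0.063,0],[0.037,0.03,0]],"delta_rot":[[0,0,-0.5],[0,0,-0.25]]}' 55
python3 nxt.py
```

```text
time: 9.45
ee_pos: [0.4795, 0.2243, 0.1363]
eef_rot: [-1.576, -0.003, -0.891]
contact_force: [-3.5, -0.3, 1.1]
opening: 0.0216
phi 126.7 r 0.0803 z 0.1363 handle(yaw+180) 129.0  tau_ax 0.29 Mz 0.05 F [-3.5 -0.3  1.1] eul [-1.576 -0.003 -0.891]
2 [[0.037, 0.028], [0.038, 0.027], [0.039, 0.025]]
4 [[0.076, 0.055], [0.08, 0.049], [0.083, 0.044]]
```

```bash
python3 -m crank '{"grip":[-1,-1],"offset":[[0.037,0.028,0],[0.038,0.027,0]],"delta_rot":[[0,0,-0.25],[0,0,-0.25]]}' 55
python3 nxt.py|head -1
python3 -m crank '{"grip":[-1,-1],"offset":[[0.039,0.026,0],[0.04,0.025,0]],"delta_rot":[[0,0,-0.25],[0,0,-0.25]]}' 55
python3 nxt.py
```

```text
time: 9.7
ee_pos: [0.4835, 0.2275, 0.1362]
eef_rot: [-1.578, -0.003, -0.961]
contact_force: [-6.5, -1.8, 2.8]
opening: 0.0216
phi 123.1 r 0.0805 z 0.1362 handle(yaw+180) 124.9  tau_ax 0.94 Mz 0.42 F [-6.5 -1.8  2.8] eul [-1.578 -0.003 -0.961]
time: 9.95
ee_pos: [0.4876, 0.2302, 0.1361]
eef_rot: [-1.581, -0.004, -1.029]
contact_force: [-4.3, -1.1, 1.6]
opening: 0.0218
phi 119.6 r 0.0808 z 0.1361 handle(yaw+180) 121.0  tau_ax 1.12 Mz 0.77 F [-4.3 -1.1  1.6] eul [-1.581 -0.004 -1.029]
2 [[0.041, 0.023], [0.042, 0.021], [0.042, 0.02]]
4 [[0.083, 0.044], [0.086, 0.038], [0.088, 0.032]]
```

```bash
python3 look.py 7; python3 nxt.py|head -1
python3 - <<'E'
import cv2,numpy as np
cv2.imwrite("pics/t7.png",cv2.resize(cv2.imread("pics/top7.png")[145:215,180:250],(560,560),interpolation=cv2.INTER_CUBIC))
cv2.imwrite("pics/s7.png",cv2.resize(cv2.imread("pics/scene7.png")[170:240,320:390],(560,560),interpolation=cv2.INTER_CUBIC))
E
```

```text
{'ee_pos': array([0.488, 0.23 , 0.136]), 'eef_rot': array([-1.581, -0.004, -1.029]), 'contact_force': array([-3.861, -0.996,  2.585]), 'ft_torque': array([-0.425,  0.616,  0.708]), 'joint_pos': array([ 0.221,  0.161,  1.778, -0.007,  1.211, -0.318])}
phi 119.6 r 0.0807 z 0.1361 handle(yaw+180) 121.0  tau_ax 1.02 Mz 0.71 F [-3.9 -1.   2.6] eul [-1.581 -0.004 -1.029]
```

View pics/t7.png

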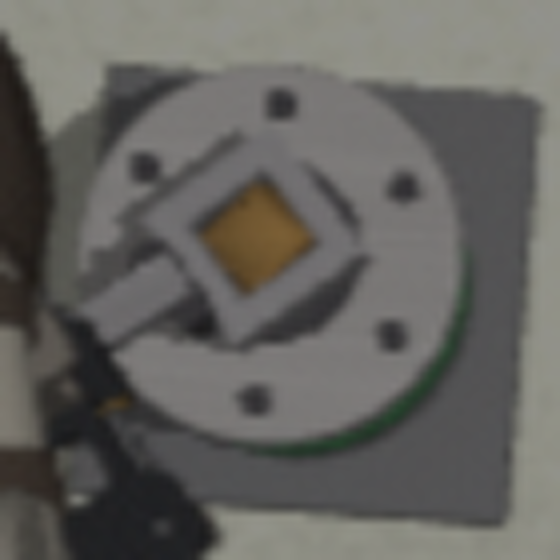

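View pics/s7.png

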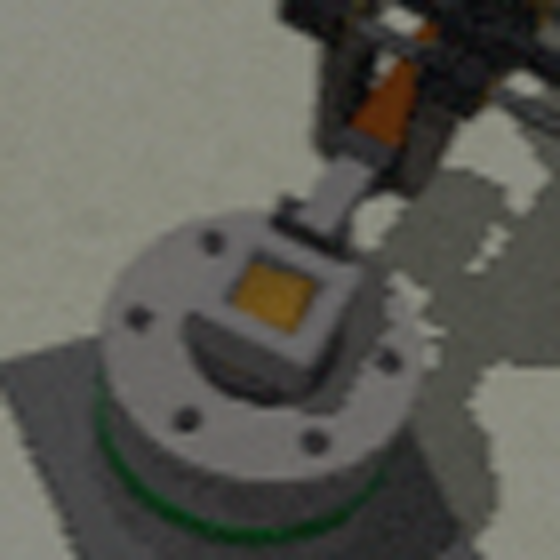

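In the top view the head edges read about 128–131° while the handle is at 121°, and the torque has levelled at 1.0–1.1 N·m after a steep rise. That means the joint has given. Measuring the bend more closely before doing anything more.

```bash
python3 - <<'E'
from h import *
for k in (4,5,6,7):
    p=np.load(f"pics/top{k}.npz")['p'][150:205,190:235];q=cv2.resize(p,None,fx=8,fy=8,interpolation=cv2.INTER_CUBIC)
    m=mask(q,(8,100,40),(28,255,255));cs,_=cv2.findContours(m,0,1)
    for c in sorted(cs,key=cv2.contourArea)[-2:]:
        rc=cv2.minAreaRect(c)
        P=np.array([plane("top",190+(a[0][0]+.5)/8-.5,150+(a[0][1]+.5)/8-.5,.136)[:2] for a in c])*1000
        R=cv2.minAreaRect(P.astype(np.float32));print("top",k,"brass",np.round(R[0],1),np.round(R[1],1),round(R[2],1))
for k in (6,7):
    p=np.load(f"pics/scene{k}.npz")['p'][180:225,330:380];q=cv2.resize(p,None,fx=8,fy=8,interpolation=cv2.INTER_CUBIC)
    m=mask(q,(8,100,40),(28,255,255));cs,_=cv2.findContours(m,0,1)
    for c in sorted(cs,key=cv2.contourArea)[-1:]:
        P=np.array([plane("scene",330+(a[0][0]+.5)/8-.5,180+(a[0][1]+.5)/8-.5,.136)[:2] for a in c])*1000
        R=cv2.minAreaRect(P.astype(np.float32));print("scene",k,np.round(R[0],1),np.round(R[1],1),round(R[2],1))
        # orange
    o=mask(p:=np.load(f"pics/scene{k}.npz")['p'],(5,150,70),(16,255,255));o[:150]=0;o[190:]=0;o[:,:340]=0;o[:,400:]=0
    P=np.array([plane("scene",u,v,.153)[:2] for v,u in np.argwhere(o)])
    if len(P)>8:
        _,_,V=np.linalg.svd(P-P.mean(0));print("orange",len(P),np.degrees(np.arctan2(V[0][1],V[0][0]))%180, "from axis",np.degrees(np.arctan2(*(P.mean(0)-[.5305,.1630])[::-1])))
E
```

```text
top 4 brass [481.  165.9] [2.8 4.3] 29.9
top 4 brass [535.6 159.2] [23.5 26.1] 62.7
top 5 brass [514.6 138.7] [ 4.5 16.6] 62.7
top 5 brass [531.3 163.7] [23.  25.5] 61.2
top 6 brass [474.2 164.7] [3.4 3.4] 88.5
top 6 brass [528.2 159.7] [25.3 25.4] 62.2
top 7 brass [478.  203.1] [5.6 2.8] 88.5
top 7 brass [528.6 160.2] [25.9 26.3] 37.3
scene 6 [531.8 160.4] [25.8 24.4] 60.8
orange 56 149.2490788870068 from axis 150.46838554300012
scene 7 [532.  160.8] [26.2 25.8] 39.1
orange 40 130.2101461548285 from axis 123.29754027378468
```

The brass square turned only about 23° for 30.6° of handle motion, and 7° of that is play. So the bend is still small (0–4°), as the torque of 1.02–1.12 also says. My head-edge reading above was really the brass edge. Going on in small steps.

```bash
python3 -m crank '{"grip":[-1],"offset":[[0.041,0.023,0]],"delta_rot":[[0,0,-0.25]]}' 55
python3 nxt.py
```

```text
time: 10.18
ee_pos: [0.4899, 0.2316, 0.1361]
eef_rot: [-1.581, -0.004, -1.064]
contact_force: [-5.3, -0.0, 2.3]
opening: 0.0216
phi 117.7 r 0.0808 z 0.1361 handle(yaw+180) 119.1  tau_ax 1.14 Mz 0.76 F [-5.3 -0.   2.3] eul [-1.581 -0.004 -1.064]
2 [[0.042, 0.021], [0.042, 0.02], [0.043, 0.018]]
4 [[0.084, 0.041], [0.087, 0.035], [0.089, 0.029]]
```

```bash
python3 -m crank '{"grip":[-1],"offset":[[0.042,0.021,0]],"delta_rot":[[0,0,-0.25]]}' 55
python3 nxt.py; python3 look.py 8
python3 - <<'E'
from h import *
for n,b,s in (("top",(150,190),(55,45)),("scene",(180,330),(45,50))):
    p=np.load(f"pics/{n}8.npz")['p'][b[0]:b[0]+s[0],b[1]:b[1]+s[1]];q=cv2.resize(p,None,fx=8,fy=8,interpolation=cv2.INTER_CUBIC)
    cs,_=cv2.findContours(mask(q,(8,100,40),(28,255,255)),0,1);c=max(cs,key=cv2.contourArea)
    P=np.array([plane(n,b[1]+(a[0][0]+.5)/8-.5,b[0]+(a[0][1]+.5)/8-.5,.136)[:2] for a in c])*1000
    R=cv2.minAreaRect(P.astype(np.float32));print(n,np.round(R[1],1),round(R[2],1))
    pp=np.load(f"pics/{n}8.npz")['p']
    y,x=(145,175) if n=="top" else (150,320)
    cv2.imwrite(f"pics/{n}8c.png",cv2.resize(pp[y:y+80,x:x+80,::-1],(400,400),interpolation=cv2.INTER_CUBIC))
cv2.imwrite("pics/t8.png",np.hstack([cv2.imread("pics/top8c.png"),cv2.imread("pics/scene8c.png")]))
E
```

```text
time: 10.3
ee_pos: [0.4924, 0.2329, 0.1361]
eef_rot: [-1.582, -0.004, -1.1]
contact_force: [-4.7, -0.9, 2.0]
opening: 0.0215
phi 115.7 r 0.0810 z 0.1361 handle(yaw+180) 117.0  tau_ax 1.13 Mz 0.76 F [-4.7 -0.9  2. ] eul [-1.582 -0.004 -1.1  ]
2 [[0.042, 0.02], [0.043, 0.018], [0.044, 0.017]]
4 [[0.086, 0.038], [0.088, 0.032], [0.09, 0.026]]
{'ee_pos': array([0.492, 0.233, 0.136]), 'eef_rot': array([-1.582, -0.004, -1.099]), 'contact_force': array([-5.535, -0.545,  2.311]), 'ft_torque': array([-0.348,  0.694,  0.838]), 'joint_pos': array([ 0.224,  0.176,  1.762, -0.007,  1.214, -0.246])}
top [25.8 26.4] 37.3
scene [26.8 25.5] 37.4
```

View pics/t8.png

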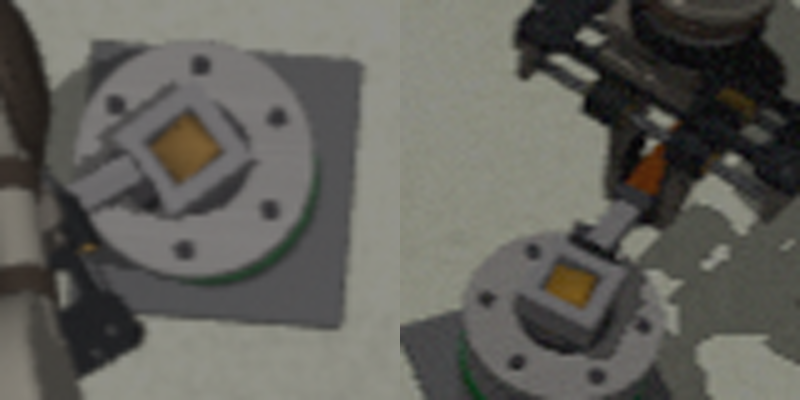

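The brass square did not move between the last two pictures (37.3° both times) while the handle turned 4° at a nearly flat 1.1–1.25 N·m. So the screw is tight and the joint has given, an estimated 5–8°. Stopping here and easing back.

```bash
python3 -m crank '{"grip":[-1,-1],"offset":[[-0.062,-0.032,0],[-0.061,-0.035,0]],"delta_rot":[[0,0,0.375],[0,0,0.375]]}' 55
python3 nxt.py|head -1
python3 -m crank '{"grip":[-1],"offset":[[-0.058,-0.039,0]],"delta_rot":[[0,0,0.375]]}' 55
python3 nxt.py|head -1
```

```text
time: 10.65
ee_pos: [0.4851, 0.2286, 0.1361]
eef_rot: [-1.582, -0.005, -0.991]
contact_force: [-4.3, -1.9, 2.5]
opening: 0.0217
phi 121.7 r 0.0806 z 0.1361 handle(yaw+180) 123.2  tau_ax 1.08 Mz 0.70 F [-4.3 -1.9  2.5] eul [-1.582 -0.005 -0.991]
time: 10.78
ee_pos: [0.4826, 0.2266, 0.1364]
eef_rot: [-1.579, -0.005, -0.938]
contact_force: [-0.6, 1.5, -1.1]
opening: 0.0218
phi 124.0 r 0.0804 z 0.1364 handle(yaw+180) 126.3  tau_ax -0.02 Mz 0.01 F [-0.6  1.5 -1.1] eul [-1.579 -0.005 -0.938]
```

On easing, the torque stayed at about 1.08 down to handle 123.2° and fell to zero by 126.3°. So the joint was bent at least 6° at the stop, and it sprang straight. Turning slightly into the play and lifting.

```bash
python3 -m crank '{"grip":[-1,-1,-1,-1],"offset":[[-0.035,-0.025,0],[0,0,0.08],[0,0,0.12],[0,0,0.15]],"delta_rot":[[0,0,0.2],[0,0,0],[0,0,0],[0,0,0]]}' 55
python3 nxt.py|head -1
```

```text
time: 11.28
ee_pos: [0.4805, 0.2251, 0.1563]
eef_rot: [-1.579, -0.003, -0.914]
contact_force: [-0.1, -0.2, -3.3]
opening: 0.0216
phi 125.9 r 0.0803 z 0.1563 handle(yaw+180) 127.6  tau_ax 0.05 Mz 0.03 F [-0.1 -0.2 -3.3] eul [-1.579 -0.003 -0.914]
```

```bash
python3 -m crank '{"grip":[-1,-1,-1,-1],"offset":[[0,0,0.3],[0,0,0.4],[0,0,0.2],[0,0,0]],"delta_rot":[[0,0,0],[0,0,0],[0,0,0],[0,0,0]]}' 55
python3 look.py 9; python3 - <<'E'
from h import *
p=np.load("pics/top0.npz")['p'];g=p.max(2)
m=((g<55)*255).astype(np.uint8);m[:110]=0;m[245:]=0;m[:,:300]=0;m[:,390:]=0
cs,_=cv2.findContours(m,0,1);c=max(cs,key=cv2.contourArea);h=cv2.convexHull(c)
P=np.array([plane("top",*a[0],.004)[:2]*1000 for a in h],np.float32);print(cv2.minAreaRect(P))
E
```

```text
time: 11.78
ee_pos: [0.4811, 0.2251, 0.2157]
eef_rot: [-1.576, -0.005, -0.915]
contact_force: [0.2, 0.1, -3.3]
opening: 0.0219
{'ee_pos': array([0.48 , 0.225, 0.214]), 'eef_rot': array([-1.579, -0.003, -0.915]), 'contact_force': array([-0.051,  0.118, -4.879]), 'ft_torque': array([ 0.049,  0.134, -0.022]), 'joint_pos': array([ 0.214,  0.057,  1.729, -0.007,  1.361, -0.44 ])}
((531.1875, -184.7957000732422), (157.33253479003906, 316.6880187988281), 76.02288055419922)
```

View pics/c9.png

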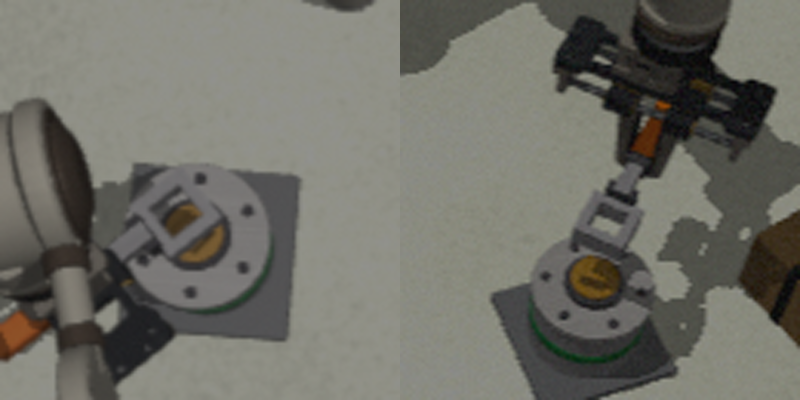

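The wrench is off the screw and held (top crop head at 175,215), with the bare brass screw below it. Mat centre measures (0.531, -0.185), long axis at -14°, size 317×157 (given 320×160). Going back to the original spot.

```bash
python3 -m crank '{"grip":[-1,-1,-1,-1,-1],"offset":[[0.13,-0.6,0],[0.13,-0.85,0],[0.13,-0.85,0],[0.13,-0.85,0],[0.13,-0.85,0]],"delta_rot":[[0,0,0.5],[0,0,0.6],[0,0,0.6],[0,0,0.6],[0,0,0.6]]}' 55
python3 -m crank '{"grip":[-1,-1,-1,-1,-1],"offset":[[0.13,-0.85,0],[0.13,-0.8,0],[0.1,-0.6,0],[0,0,0],[0,0,0]],"delta_rot":[[0,0,0.6],[0,0,0.6],[0,0,0.4],[0,0,0],[0,0,0]]}' 55
```

```text
time: 12.5
ee_pos: [0.5156, -0.0184, 0.2082]
eef_rot: [-1.584, 0.005, -0.49]
contact_force: [0.1, -1.1, -4.9]
opening: 0.0217
time: 13.12
ee_pos: [0.5337, -0.16, 0.2018]
eef_rot: [-1.583, 0.017, -0.264]
contact_force: [0.5, 0.8, -4.2]
opening: 0.0217
```

```bash
python3 -m crank '{"grip":[-1,-1,-1,-1,-1],"offset":[[0.16,-0.63,-0.3],[0,0,-0.7],[0,0,-0.7],[0,0,-0.4],[0,0,0]],"delta_rot":[[-0.05,-0.2,0],[0,0,0],[0,0,0],[0,0,0],[0,0,0]]}' 55
python3 look.py 10
```

```text
time: 13.75
ee_pos: [0.5426, -0.1917, 0.0715]
eef_rot: [-1.58, -0.01, -0.259]
contact_force: [-0.8, 0.6, -4.2]
opening: 0.0214
{'ee_pos': array([ 0.545, -0.193,  0.074]), 'eef_rot': array([-1.582, -0.016, -0.259]), 'contact_force': array([ 0.374, -0.57 , -4.133]), 'ft_torque': array([ 0.067,  0.107, -0.004]), 'joint_pos': array([-0.546,  0.316,  1.728, -0.007,  1.079, -1.855])}
```

View pics/scene10.png

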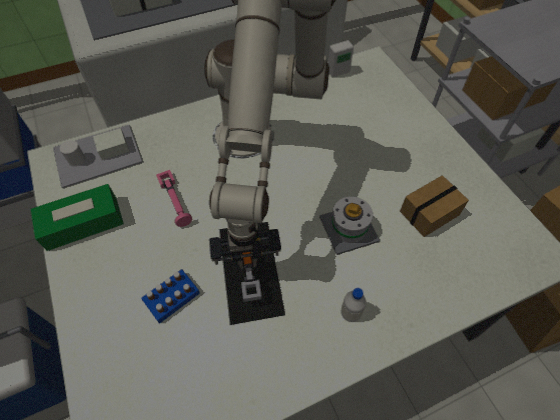

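The wrench is above the mat (scene head at 251,290) and the bystanders are in place. Lowering gently.

```bash
python3 -m crank '{"grip":[-1,-1,-1,-1],"offset":[[0,-0.05,-0.3],[0,0,-0.25],[0,0,-0.1],[0,0,0]],"delta_rot":[[0,0,0],[0,0,0],[0,0,0],[0,0,0]]}' 55
python3 -m crank '{"grip":[-1,-1,-1],"offset":[[0,0,-0.05],[0,0,-0.04],[0,0,0]],"delta_rot":[[0,0,0],[0,0,0],[0,0,0]]}' 55
```

```text
time: 14.35
ee_pos: [0.5466, -0.1971, 0.0358]
eef_rot: [-1.584, -0.021, -0.258]
contact_force: [1.2, 0.6, -3.9]
opening: 0.0218
time: 14.72
ee_pos: [0.5473, -0.1975, 0.0308]
eef_rot: [-1.584, -0.022, -0.258]
contact_force: [0.0, 0.5, -4.9]
opening: 0.0215
```

```bash
python3 -m crank '{"grip":[-1,-1],"offset":[[0,0,-0.05],[0,0,0]],"delta_rot":[[0,-0.0,0],[0,0,0]]}' 55
python3 -m crank '{"grip":[-1,-1],"offset":[[0,0,-0.03],[0,0,-0.02]],"delta_rot":[[0,0,0],[0,0,0]]}' 55
```

```text
time: 14.98
ee_pos: [0.5474, -0.1977, 0.0279]
eef_rot: [-1.584, -0.023, -0.258]
contact_force: [-0.1, -0.0, -3.8]
opening: 0.0223
time: 15.22
ee_pos: [0.5479, -0.1979, 0.026]
eef_rot: [-1.585, -0.023, -0.258]
contact_force: [-5.4, 2.7, 8.0]
opening: 0.0215
```

Contact (about 12 N up): the wrench is on the mat. Opening the fingers slowly.

```bash
python3 -m crank '{"grip":[-1,-0.5,-0.3,0,0.3],"offset":[[0,0,0],[0,0,0],[0,0,0],[0,0,0],[0,0,0]],"delta_rot":[[0,0,0],[0,0,0],[0,0,0],[0,0,0],[0,0,0]]}' 10
python3 -m crank '{"grip":[0.6,1,1,1],"offset":[[0,0,0],[0,0,0],[0,0,0],[0,0,0]],"delta_rot":[[0,0,0],[0,0,0],[0,0,0],[0,0,0]]}' 10
```

```text
time: 15.85
ee_pos: [0.5501, -0.1992, 0.0278]
eef_rot: [-1.586, -0.029, -0.258]
contact_force: [0.3, 0.2, 0.4]
opening: 0.0499
time: 16.35
ee_pos: [0.5501, -0.1992, 0.0278]
eef_rot: [-1.586, -0.029, -0.258]
contact_force: [0.3, 0.1, -1.1]
opening: 0.0901
```

```bash
python3 -m crank '{"grip":[1,1,1,1,1],"offset":[[0,0,0.3],[0,0,0.6],[0,0,0.9],[0,0,0.9],[-0.5,0.6,0.3]],"delta_rot":[[0,0,0],[0,0,0],[0,0,0],[0,0,0],[0,0,0]]}'
python3 -m crank '{"grip":[1,1,1,1,1],"offset":[[-0.5,0.8,0],[-0.4,0.9,0],[-0.2,0.9,0],[-0.2,0.9,0],[0,0,0]],"delta_rot":[[0,0,0],[0,0,0],[0,0,0],[0,0,0],[0,0,0]]}'
python3 look.py 11; python3 - <<'E'
from h import *
n="top";z=np.load("pics/top11.npz");C=cloud(n,z['d']);p=z['p']
for nn in("top","scene"):
    z=np.load(f"pics/{nn}11.npz");C=cloud(nn,z['d']);o=mask(z['p'],(5,150,90),(18,255,255));k,l,s,ce=cv2.connectedComponentsWithStats(o)
    for i in range(1,k):
        if s[i,4]>40: print(nn,s[i],np.median(C[l==i],0).round(4))
q=cv2.resize(p[150:205,190:235],None,fx=8,fy=8,interpolation=cv2.INTER_CUBIC)
a=cv2.imread("pics/top11.png")[105:245,140:400]
cv2.imwrite("pics/t11.png",cv2.resize(a,None,fx=3,fy=3,interpolation=cv2.INTER_CUBIC))
E
```

```text
time: 16.98
ee_pos: [0.5194, -0.1635, 0.2172]
eef_rot: [-1.586, -0.031, -0.26]
contact_force: [0.4, 0.9, 0.2]
opening: 0.0921
time: 17.6
ee_pos: [0.4396, 0.0525, 0.2278]
eef_rot: [-1.586, -0.048, -0.26]
contact_force: [-0.1, -0.2, 0.3]
opening: 0.0918
{'ee_pos': array([0.441, 0.05 , 0.228]), 'eef_rot': array([-1.587, -0.049, -0.264]), 'contact_force': array([ 0.189, -0.642,  0.115]), 'ft_torque': array([ 0.013, -0.014,  0.027]), 'joint_pos': array([-0.145, -0.233,  1.974, -0.023,  1.354, -1.447])}
top [339 166  15  36 289] [ 0.5101 -0.1885  0.0419]
scene [241 244  10  29 198] [ 0.5119 -0.1879  0.0431]
```

View pics/t11.png

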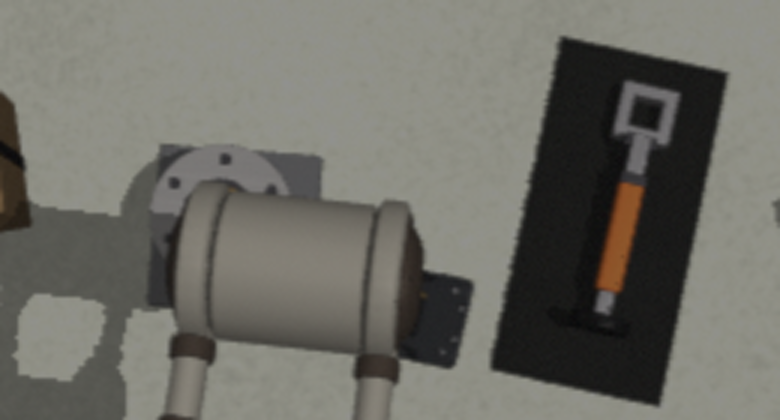

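View pics/scene11.png

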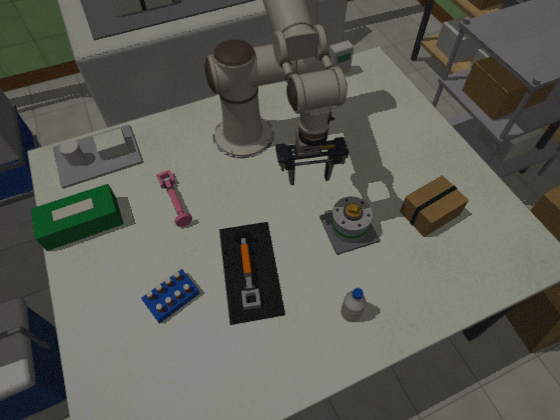

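The wrench lies flat on the mat (crop head at 647,112, grip at 620,240, well inside the edges). The grip top is 42–43 mm high, as at the start. Last check of the screw angle, then hand in.

```bash
python3 - <<'E'
from h import *
for k in (0,9,11):
    z=np.load(f"pics/scene{k}.npz");C=cloud("scene",z['d']);X=C[195:230,330:375].reshape(-1,3);X=X[(X[:,2]>.128)&(X[:,2]<.14)]
    R=cv2.minAreaRect((X[:,:2]*1000).astype(np.float32));print(k,len(X),np.round(R[0],1),np.round(R[1],1),round(R[2],1))
cv2.imwrite("pics/s11.png",cv2.resize(np.load("pics/scene11.npz")['p'][185:240,320:385,::-1],None,fx=9,fy=9,interpolation=cv2.INTER_CUBIC))
E
```

```text
0 63 [531.3 159.2] [24.6 25.4] 61.0
9 66 [530.6 160.4] [25.4 26.2] 46.2
11 66 [531.3 159.2] [25.7 27.7] 45.1
```

View pics/s11.png

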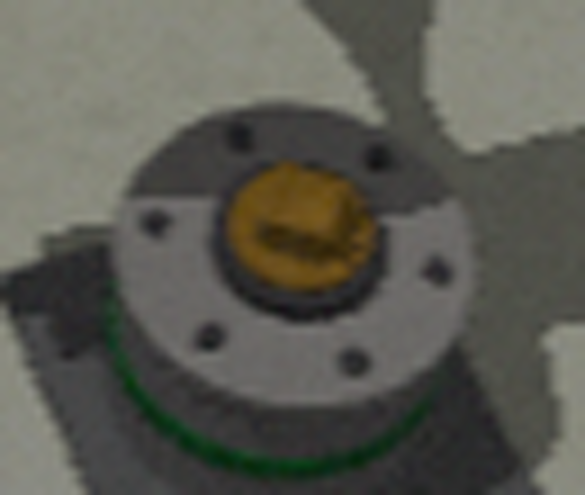

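The coarse depth rectangle (45°, from only 66 points) disagrees with the seated colour readings (37–39°). I'll uncover the screw and measure it from the top by the edge method I used before turning.

```bash
python3 -m crank '{"grip":[1,1,1,1,1],"offset":[[-0.3,-0.8,0.2],[-0.3,-0.8,0.2],[-0.2,-0.8,0],[0,-0.4,0],[0,0,0]],"delta_rot":[[0,0,0],[0,0,0],[0,0,0],[0,0,0],[0,0,0]]}'
python3 look.py 12; python3 - <<'E'
import cv2
a=cv2.imread("pics/top0.png")[150:205,185:245];b=cv2.imread("pics/top12.png")[150:205,185:245]
import numpy as np
cv2.imwrite("pics/s12.png",cv2.convertScaleAbs(cv2.resize(np.hstack([a,b]),None,fx=6.6,fy=6.6,interpolation=cv2.INTER_CUBIC),alpha=1.5))
E
```

```text
time: 18.32
ee_pos: [0.3906, -0.1301, 0.2552]
eef_rot: [-1.591, -0.053, -0.272]
contact_force: [0.3, -0.5, -0.6]
opening: 0.0917
{'ee_pos': array([ 0.391, -0.128,  0.255]), 'eef_rot': array([-1.591, -0.052, -0.269]), 'contact_force': array([ 0.52 , -0.411,  0.547]), 'ft_torque': array([0.088, 0.005, 0.008]), 'joint_pos': array([-6.120e-01, -3.620e-01,  2.021e+00, -1.000e-03,  1.427e+00,
       -1.913e+00])}
```

View pics/s12.png

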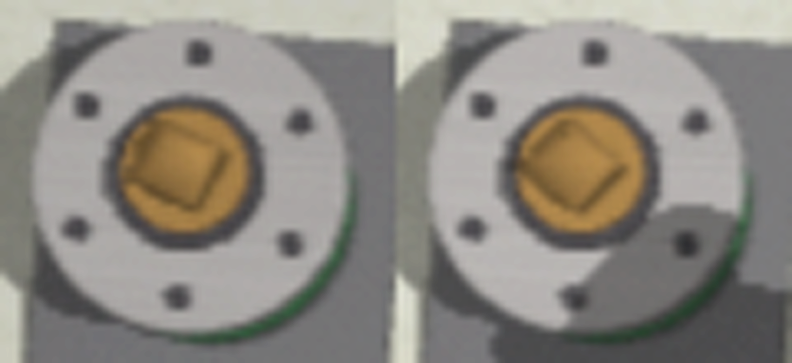

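This settles the disagreement. The bare screw reads about 46° from the top, 45–46° by depth in both later pictures, so it has not moved since the lift. It has turned about 16° from the start, inside the 15–40° range. The 37–39° readings taken while seated were the outline of the wrench's hole, with the brass collar showing through the gap. That equals 46° minus the 7° of play. While easing, the wrench never reached the loosening side of its play. Handing in.

```bash
python3 -c "
from plant import r
print(r.hand_in()); o=r.get_obs(); print(o['time'],o['contact_force'].round(2))"
```

```text
the job is handed in; nothing more can be done
None
the job is handed in; nothing more can be done
```

I seated the wrench on the screw, turned it clockwise until the handle gave at the joint, and stopped. Then I lifted it off and laid it back on the mat. The job is handed in at about 18.4 s of the 67 s; no verdict was reported.

- **Seating:** brass filled the hole, flush with the head, in both views. I pressed down with about 9 N.
- **Tightening:** the torque rose steeply to about 1.0 N·m and levelled at 1.1–1.25 N·m while the head stood still. On easing, it held at about 1.08 N·m over several degrees and then fell to zero.
- **Final state:** the last pictures show the wrench flat on the mat and well inside its edges. Its grip top is 42–43 mm high, as at the start. The gripper is clear of it, and I saw no change in the bottle, carton or rack, though I did not measure them.
- **Screw:** about 16° tighter than at the start, and it read the same (45–46°) after the lift-off as at the end.

**Bend at the stop, the least certain point:** while turning I took the hole's outline for the screw, so I thought the bend was 5–8°. Re-read afterwards, it was nearer 9–10°. That is past the 3° click and below the 13° limit, but closer to the limit than I meant, and I have no exact measurement of it.

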